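# Feel along the trimmed edge of a guard panel

### The job

Feel the freshly trimmed edge of the clamped yellow guard panel for burrs: run your fingertips lightly along the whole free edge, from its end on the red clamp's side, round the clipped corner, along the front and round the other clipped corner to its end on the blue clamp's side. Stay in touch with the edge all the way, setting down and lifting off only at the two ends, and touch so lightly that the panel never bends by more than a centimetre. Leave the panel, the clamps and everything lying about where they are.

Things in the scene. Friction and masses are not known exactly. Their poses are not given: they have to be found in the camera images.
- fixture: the holder of the panel, fixed to the bench: a blue steel box section (80 x 360 x 80 mm) on a dark foot plate. Origin: its middle, at bench height. z up, y along the box section, -x points over the overhanging panel, roughly to the robot. The panel's top face is 95 mm above the origin
- panel: yellow plastic sheet with black slots, 3 mm thick, 320 mm wide, level at rest. Rear strip clamped on the box section; the rest overhangs 180 mm to -x, free above and below, and is springy: pressed down it gives 1 mm per newton at the front edge, 0.55 mm per newton at end_a and end_b, and comes back up. Origin: middle of the clamp line (fixture x -30 mm), half thickness; axes as the fixture's
- end_a (a point): point on the panel's top face and outline, fixture x -165, y +160 mm: outer end of the free edge on the +y side. A straight clipped corner, 64 mm long at 45 degrees, runs from here to corner_a. The panel's straight sides, from here back to the fixture, are not part of the job
- corner_a (a point): point on the panel's top face and outline, fixture x -210, y +115 mm: here the +y clipped corner meets the straight front edge, which is 230 mm long and runs to corner_b
- edge_mid (a point): point on the panel's top face, middle of the front edge, fixture x -210, y 0. The trimmed edge shows as a pale line all the way from end_a to end_b
- corner_b (a point): point on the panel's top face and outline, fixture x -210, y -115 mm: here the front edge meets the -y clipped corner
- end_b (a point): point on the panel's top face and outline, fixture x -165, y -160 mm: outer end of the free edge, at the end of the 64 mm clipped corner on the -y side
- clamp_red: steel toggle clamp with a red handle grip, fixed on top of the box section, 100 mm to one side of the fixture's middle along its y (either side; the blue one is on the other). It stands up to 45 mm above the panel's top face, 195 to 355 mm behind the front edge. Origin: centre of its base on the box section
- clamp_blue: the same toggle clamp with a blue handle grip, on the other side
- file: bystander: a flat file 265 mm long lying flat, red plastic handle; to be left alone
- screwdriver: bystander: a yellow-handled screwdriver lying down; to be left alone
- sealant: bystander: a blue and white sealant cartridge lying down, 44 mm thick; to be left alone
- filter_cap: bystander: a black plastic filter cap, 72 mm across, 30 mm high; to be left alone
- blue_cap: bystander: a small blue plastic cap, 30 mm across, 20 mm high; to be left alone
- spray_can: bystander: an upright blue spray can, 60 mm across, 150 mm high; to be left alone
- thumbscrew_1: bystander: a brass thumbscrew standing on its 20 mm head, 27 mm high, on the clamped rear strip of the panel between the clamps; to be left alone
- thumbscrew_2: bystander: a second brass thumbscrew, same size, beside the first; to be left alone

How it is judged:
By the outcome, as a careful person would: the job done as asked, in the order asked, and still so for the second after the job is handed in, with the robot touching nothing.
It also fails if it takes over 48 s, if anything falls off the work surface, if the arm or the gripper's body presses on something with over 40 N, if the wrist force passes 120 N, or if a joint passes its speed limit or range.

### The arm

A 7-joint arm with a two-finger parallel gripper is mounted at the origin on the work surface. World frame = base frame: x ahead of the robot, y to its left, z up, the work surface at z = 0. Lengths are in mm, angles in degrees, forces in N, time in s.
With the tool pointing down it reaches from about 350 to 900 mm from the base axis. Payload 19.9 kg.
Tool frame: the origin (TCP) lies between the finger pads; the fingertips stand manip.tip_reach ahead of it and the grasp point (between the pads) is the TCP (manip.tip_reach is the distance from the TCP to the fingertips, in mm); z points along the fingers, y is the line along which they close (so a half turn about z gives the same grasp; the last joint's range is limited). The gripper opens to 85 mm and grips with 20 to 120 N. Pads are 22 mm wide; open, the fingers measure 114 mm over their backs; the gripper's body (76 mm by 85 mm) begins 54 mm behind the grasp point. The pads swing forward as they close: fully open they stand 13 mm farther back than shut.
Start: joints at [70.789, 23.915, -0.59, 92.452, 0.269, 63.638, -3.037], TCP at [180.991, -598.202, 250.26] pointing down, gripper open.
Joint ranges: [-161.28, 161.28], [-22.2, 115.67], [-73.04, 71.86], [3.21, 147.25], [-68.34, 248.33], [10.77, 114.83], [-161.83, 161.83]. Speed limits (degrees/s): [108.29, 108.29, 136.94, 136.94, 172.46, 172.46, 172.46].

### API

Orientations are given as a 3x3 rotation matrix whose columns are the frame's x, y, z axes.
In Python, from rig import manip gives the robot as it stands.
- The arm moves only by the tool carry_out, never from a script. Its argument "series" is a list of rows, each a list of 5 numbers: the shift along the tool's x, y, z in mm, then the turn about the tool's z in degrees, then the opening, from -1 (shut) to 1 (fully open). In form: [[x, y, z, yaw, hand], ...]. A call has 1 to 8 rows; each row shifts and turns the commanded pose from where the row before left it, along the tool's axes as they then stand; what a row does not reach is not made up. A row lasts 1/12 s, in which the tool goes at most 41.7 mm and 7.16 degrees, less where a joint would pass 70% of its speed; a pose out of reach is approached as far as the arm can. A call with a gripper value outside its range is refused whole. The fingers move at their own pace and stop on an object; the grip force is fixed at half the most. Time passes only in rows, so rows that do not move let the fingers close. It gives the time, the measured TCP pose, the force, the opening and the grip force at its end, in the units of the state.
- manip.observe(): the state, without advancing time (a new reading comes with each control period).
- manip.read_camera(name): name is "scene" or "top" or "wrist"; returns the picture (480x640x3 uint8, red, green, blue); there is no depth.
- manip.camera_params(name): a dict with "fx", "fy", "cx", "cy" (pixels), "world_from_camera" (4x4, takes a point from camera to world coordinates). Camera axes: x right, y down, z forward; pixel columns grow to the right and rows downward; lengths in mm; the calibration is good to about 2 mm. A picture is of the moment at which its call begins: read the wrist's pose just before it. camera_params takes no time and is no camera call; for the wrist camera it gives the pose at the moment of the call.
- manip.sign_off(): hands the job in; it is judged then, once.
The state is a dict: "clock": time; "joint_positions": joint angles; "dq": joint speeds; "joint_torque": joint torques, N m; "tool_pos": TCP position; "tool_rot": TCP orientation; "contact_force": force on the tool from outside, world axes, zero at the start; "ft_torque": the same for the moment, N m; "gripper_width": finger opening in mm; "gripper_force": force on a finger pad.
Only numpy, scipy, OpenCV 4.12 (cv2) and the standard library are available. Lean on these libraries where they do the work, as an engineer would, in place of code of your own. Each camera call takes 0.05 s, during which the arm holds its last target. There are 200 camera calls.

## Working session

There is one attempt and no reset: what is moved stays moved. The work goes in short steps, Python scripts to look and compute and a tool call to move; the robot and the scene stay as the last step left them, time stands still between calls to the robot, and variables do not carry over. Pictures are saved under pics/ and viewed, at most 10 in all, crops included, and the job is handed in when it is done.

Besides the shell and the picture viewer there is one more tool, called after ">>>" as name(argument=value, ...) on one line, values as JSON. carry_out: Moves the arm, as the interface text tells. Its arguments: {"type":"object","properties":{"series":{"type":"array","items":{"type":"array","items":{"type":"number"}}}},"required":["series"]}

```bash
mkdir -p pics; python3 - <<'E'
from rig import manip
import cv2,numpy as np
print(manip.tip_reach, manip.observe())
for n in("top","scene"):
    p=manip.camera_params(n);print(n,p["fx"],p["cx"],p["cy"],np.round(p["world_from_camera"],3).tolist())
    cv2.imwrite(f"pics/{n}0.png",manip.read_camera(n)[:,:,::-1])
E
```

```text
19.0 {'clock': 0.0, 'joint_positions': array([70.78787385, 23.94973155, -0.58888541, 92.48797603,  0.271115  ,
       63.63571021, -3.03730545]), 'dq': array([-0.08600173, -0.01268228,  0.02086518,  0.09921802, -0.07516185,
       -0.0139707 , -0.04067025]), 'joint_torque': array([ 3.50008877e-04, -8.64452648e+01,  6.80418648e-01, -4.34905314e+01,
        1.93206029e-02,  7.47201877e-03,  4.23196889e-05]), 'tool_pos': array([ 180.87572961, -597.90530981,  249.62394569]), 'tool_rot': array([[ 9.57149263e-01,  2.89594630e-01, -4.88452357e-04],
       [ 2.89595012e-01, -9.57148569e-01,  1.16053184e-03],
       [-1.31437687e-04, -1.25225556e-03, -9.99999207e-01]]), 'contact_force': array([0.27405807, 0.89563514, 0.18814546]), 'ft_torque': array([ 0.05071858, -0.05150169,  0.04731421]), 'gripper_force': 0.0, 'gripper_width': 85.61691322439297}
top 464.26713635799234 319.3499293747938 234.57689206273474 [[0.026, -0.992, 0.12, 424.194], [-1.0, -0.028, -0.013, 34.897], [0.017, -0.12, -0.993, 1352.831], [0.0, 0.0, 0.0, 1.0]]
scene 439.9810144845721 320.63945214964764 244.01289894600782 [[0.224, 0.567, -0.793, 1382.172], [0.975, -0.13, 0.182, -145.932], [0.0, -0.813, -0.582, 665.412], [0.0, 0.0, 0.0, 1.0]]
```

View pics/top0.png

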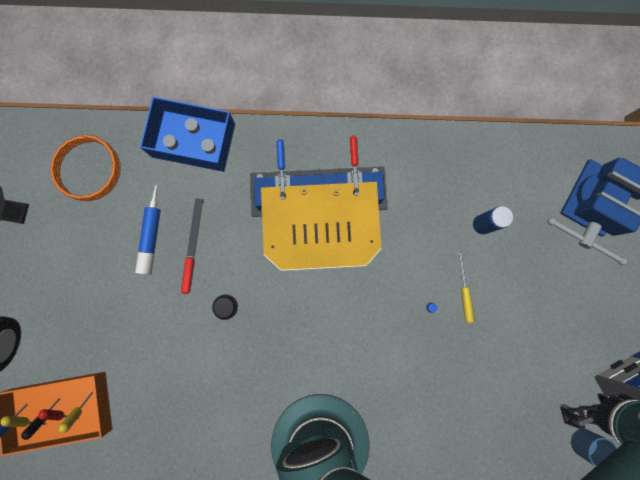

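View pics/scene0.png

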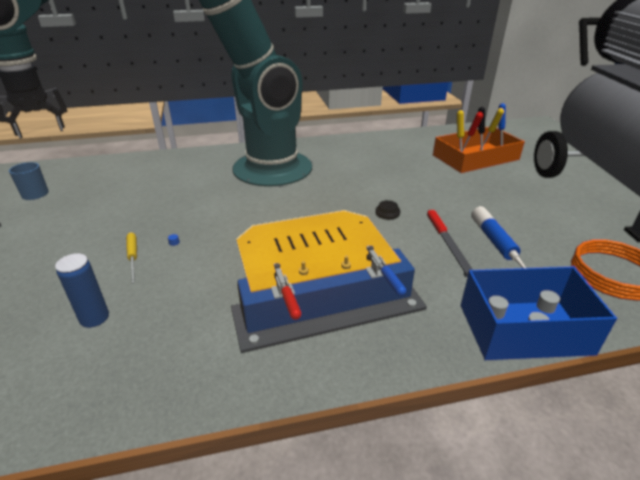

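The top view shows the panel with its front edge from about (283,270) to (367,265) and its ends at (264,252) and (382,247). The red clamp is on the right, at (354,150), so it is on world -y. The run therefore goes end_b → corner_b → corner_a → end_a. The scene view agrees, with the front edge at the far side from about (262,219) to (345,211).

```bash
cat >h.py <<'E'
import cv2,numpy as np
from rig import manip
def mask(img):
    h=cv2.cvtColor(img,cv2.COLOR_RGB2HSV)
    m=cv2.inRange(h,(18,120,90),(34,255,255))
    m=cv2.morphologyEx(m,cv2.MORPH_CLOSE,np.ones((5,5)))
    n,l,s,_=cv2.connectedComponentsWithStats(m)
    return (l==1+np.argmax(s[1:,4])).astype(np.uint8)
def P(n):
    p=manip.camera_params(n);K=np.array([[p["fx"],0,p["cx"]],[0,p["fy"],p["cy"]],[0,0,1]])
    return K,np.linalg.inv(p["world_from_camera"])
F=np.array([[-165,160,95],[-210,115,95],[-210,-115,95],[-165,-160,95]],float) # end_a,corner_a,corner_b,end_b
E
python3 - <<'E'
from h import *
px={}
for n in("top","scene"):
    m=mask(cv2.imread(f"pics/{n}0.png")[:,:,::-1].copy())
    c=max(cv2.findContours(m,0,cv2.CHAIN_APPROX_NONE)[0],key=cv2.contourArea)
    px[n]=cv2.approxPolyDP(cv2.convexHull(c),3,True)[:,0];print(n,px[n].tolist())
E
```

```text
top [[376, 183], [380, 247], [365, 264], [282, 269], [264, 253], [261, 188]]
scene [[399, 259], [252, 291], [237, 239], [255, 225], [347, 211], [367, 217]]
```

```bash
python3 - <<'E'
from h import *
from scipy.optimize import least_squares
a=np.array([[264,253],[282,269.5],[365.5,264.5],[380.5,247]]);b=np.array([[367.5,216.5],[347,210.5],[255,224.5],[236.5,239]])
Ps=[];
for n in("top","scene"):
    K,T=P(n);Ps.append(K@T[:3])
X=cv2.triangulatePoints(Ps[0],Ps[1],a.T,b.T);X=(X[:3]/X[3]).T;print(X.round(1))
def W(v):
    c,s=np.cos(v[3]),np.sin(v[3]);return F@np.array([[c,-s,0],[s,c,0],[0,0,1]]).T+v[:3]
def r(v):
    w=np.c_[W(v),np.ones(4)];o=[]
    for M,q in zip(Ps,(a,b)):
        u=w@M.T;o.append((u[:,:2]/u[:,2:]-q).ravel())
    return np.concatenate(o)
s=least_squares(r,[700,20,0,0]);print(s.x,np.degrees(s.x[3]),s.cost,r(s.x).round(1));print(W(s.x).round(1))
R=manip.observe()["tool_rot"];print(R.round(3).tolist())
E
```

```text
[[ 521.8  167.3   97.4]
 [ 479.9  121.9   95.6]
 [ 498.1 -105.6   99. ]
 [ 546.6 -149.1   97. ]]
[6.98353084e+02 2.32652403e+01 1.81869075e+00 7.58295435e-02] 4.344712805259881 10.34788117693964 [-1.5 -0.1 -2.2 -0.8 -0.7  0.  -0.3  0.2  0.7  0.1 -2.5 -0.3 -2.3  0.7
 -0.  -0.1]
[[ 521.7  170.3   96.8]
 [ 480.2  122.    96.8]
 [ 497.7 -107.3   96.8]
 [ 545.9 -148.8   96.8]]
[[0.957, 0.29, -0.0], [0.29, -0.957, 0.001], [-0.0, -0.001, -1.0]]
```

>>> carry_out(series=[[30,-20.2,0,0,-1],[30,-20.2,0,0,-1],[30,-20.2,0,0,-1],[30,-20.2,0,0,-1],[30,-20.2,0,0,-1],[30,-20.2,0,0,-1],[30,-20.2,0,0,-1],[30,-20.2,0,0,-1]])

```text
clock: 0.77
tool_pos: [364.6, -372.4, 250.2]
tool_rot: [[0.957, 0.289, -0.0], [0.289, -0.957, 0.0], [-0.0, -0.0, -1.0]]
contact_force: [0.3, -1.7, 0.4]
gripper_width: 0.3
gripper_force: 0.0
```

>>> carry_out(series=[[30,-20.2,0,0,-1],[30,-20.2,0,0,-1],[30,-20.2,0,0,-1],[30,-20.2,0,0,-1],[30,-20.2,0,0,-1],[30,-20.2,0,0,-1],[30,-20.2,0,0,-1],[30,-20.2,0,0,-1]])

```text
clock: 1.43
tool_pos: [547.6, -148.3, 250.2]
tool_rot: [[0.957, 0.289, -0.0], [0.289, -0.957, 0.0], [-0.0, -0.0, -1.0]]
contact_force: [-0.3, -0.5, 0.6]
gripper_width: 0.2
gripper_force: 0.0
```

>>> carry_out(series=[[0,0,0,6.2,-1],[0,0,0,6.3,-1],[0,0,0,0,-1],[0,0,0,0,-1],[0,0,0,0,-1]])

```text
clock: 1.85
tool_pos: [546.6, -150.1, 250.2]
tool_rot: [[0.997, 0.079, -0.0], [0.079, -0.997, -0.0], [-0.0, 0.0, -1.0]]
contact_force: [-0.7, -0.1, -0.4]
gripper_width: 0.1
gripper_force: 0.0
```

```bash
python3 - <<'E'
from h import *
o=manip.observe();print(o["tool_pos"],o["tool_rot"].round(4).tolist(),o["contact_force"],o["gripper_width"])
cv2.imwrite("pics/w1.png",manip.read_camera("wrist")[:,:,::-1])
K,T=P("wrist");print(K[0,0],np.linalg.inv(T).round(3).tolist())
E
```

```text
[ 546.60699219 -150.13637199  250.19745321] [[0.9969, 0.0788, -0.0003], [0.0788, -0.9969, -0.0], [-0.0003, 0.0, -1.0]] [-0.68753674 -0.1422304  -0.35123948] 0.07811953374156015
373.52624776914035 [[0.077, -0.955, -0.285, 618.685], [-0.997, -0.074, -0.022, -144.085], [-0.0, 0.286, -0.958, 373.777], [0.0, 0.0, 0.0, 1.0]]
```

View pics/w1.png

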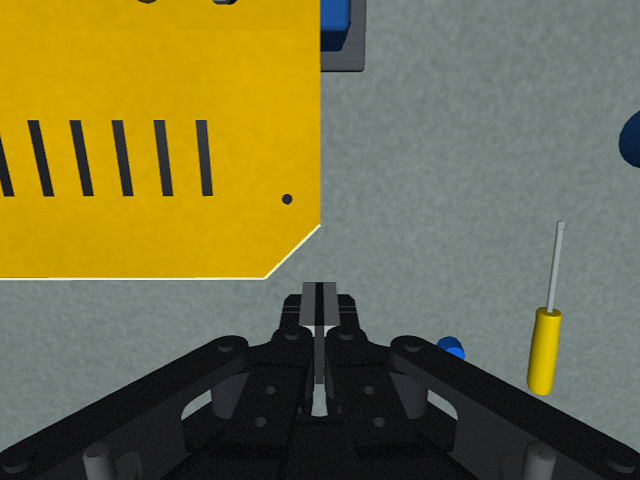

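The wrist view shows end_b at about (321,224), corner_b at about (266,279), the front edge level in the picture, and the shut fingertips at about (319,283). I'll take a second wrist view over the other corner and fit both views together.

>>> carry_out(series=[[0,-30,0,0,-1],[0,-30,0,0,-1],[0,-30,0,0,-1],[0,-30,0,0,-1],[0,-30,0,0,-1],[0,-30,0,0,-1],[0,-30,0,0,-1],[0,-30,0,0,-1]])

```text
clock: 2.57
tool_pos: [528.4, 90.5, 250.5]
tool_rot: [[0.997, 0.077, 0.0], [0.077, -0.997, -0.0], [0.0, 0.0, -1.0]]
contact_force: [1.2, 0.4, -0.5]
gripper_width: -0.2
gripper_force: 0.0
```

>>> carry_out(series=[[0,0,0,0,-1],[0,0,0,0,-1],[0,0,0,0,-1]])

```text
clock: 2.82
tool_pos: [528.7, 88.7, 250.2]
tool_rot: [[0.997, 0.076, -0.0], [0.076, -0.997, -0.0], [-0.0, 0.0, -1.0]]
contact_force: [0.4, 0.2, -0.2]
gripper_width: -0.1
gripper_force: 0.0
```

```bash
python3 - <<'E'
from h import *
o=manip.observe();print(o["tool_pos"],o["contact_force"])
K,T=P("wrist")
img=manip.read_camera("wrist");cv2.imwrite("pics/w2.png",img[:,:,::-1]);np.savez("w2",K=K,T=T)
for f in("w1","w2"):
    g=cv2.imread(f"pics/{f}.png")[:,:,::-1].copy()
    h=cv2.cvtColor(g,cv2.COLOR_RGB2HSV);m=mask(g)|((h[:,:,2]>215)&(h[:,:,1]<170)).astype(np.uint8)
    m=cv2.morphologyEx(m,cv2.MORPH_CLOSE,np.ones((15,15)));n,l,s,_=cv2.connectedComponentsWithStats(m);m=(l==1+np.argmax(s[1:,4])).astype(np.uint8)
    c=max(cv2.findContours(m,0,cv2.CHAIN_APPROX_NONE)[0],key=cv2.contourArea)
    print(f,cv2.approxPolyDP(cv2.convexHull(c),2,True)[:,0].tolist())
E
```

```text
[528.73100211  88.69777156 250.24438612] [ 0.42022613  0.18460116 -0.17614363]
w1 [[319, 0], [320, 225], [265, 278], [0, 279], [0, 0]]
w2 [[639, 0], [639, 213], [627, 228], [563, 278], [276, 280], [216, 228], [197, 0]]
```

View pics/w2.png

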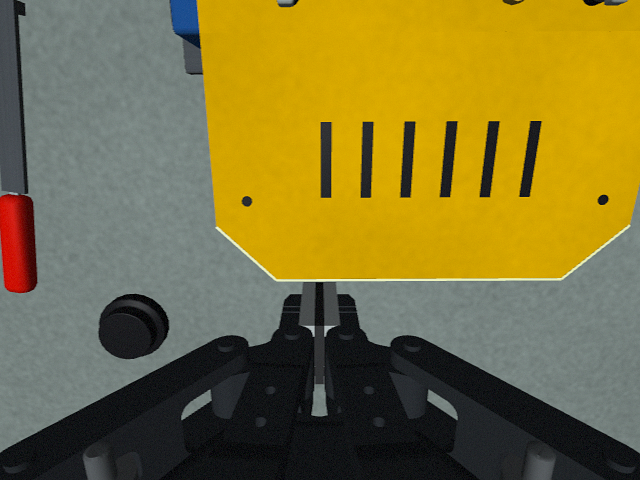

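w2 shows the whole free edge: end_a (216,228), corner_a (276,280), corner_b (562,279), end_b (630,226).

```bash
python3 - <<'E'
from h import *
from scipy.optimize import least_squares
d=np.load("w2.npz");K=d["K"];T2=d["T"]
C1=np.eye(4);C1[:3]=[[0.077,-0.955,-0.285,618.685],[-0.997,-0.074,-0.022,-144.085],[0,0.286,-0.958,373.777]]
T1=np.linalg.inv(C1)
obs=[(K@T1[:3],[3,2],[[321,225],[265.5,279]]),(K@T2[:3],[0,1,2,3],[[216,228],[276,280],[562.5,279],[630.5,226]])]
def W(v):
    c,s=np.cos(v[3]),np.sin(v[3]);return F@np.array([[c,-s,0],[s,c,0],[0,0,1]]).T+v[:3]
def r(v,fixz=None):
    w=np.c_[W(v),np.ones(4)];o=[]
    for M,i,q in obs:
        u=w[i]@M.T;o.append((u[:,:2]/u[:,2:]-q).ravel())
    return np.concatenate(o)
s=least_squares(r,[700,20,0,.07]);v=s.x;print(v[:3].round(1),np.degrees(v[3]),r(v).round(1));w=W(v);print(w.round(1))
o=manip.observe();R=o["tool_rot"]
print("tool-frame offsets from TCP:",((w-o["tool_pos"])@R).round(1), "tool yaw",np.degrees(np.arctan2(R[1,0],R[0,0])))
E
```

```text
[694.4  21.6   0.7] 4.5918575420541545 [-0.5  0.1 -0.7  0.1  0.5 -0.7  0.9  0.7 -0.5  0.4  0.4 -0.6]
[[ 517.2  167.9   95.7]
 [ 475.9  119.4   95.7]
 [ 494.3 -109.9   95.7]
 [ 542.8 -151.1   95.7]]
tool-frame offsets from TCP: [[ -5.7 -80.3 154.6]
 [-50.4 -35.1 154.6]
 [-49.3 194.9 154.7]
 [ -4.  239.7 154.7]] tool yaw 4.303262407570009
```

>>> carry_out(series=[[0,0,0,-0.3,-1],[0,34,14,0,-1],[0,34,14,0,-1],[-1,34,14,0,-1],[-1,34,14,0,-1],[-1,34,14,0,-1],[-1,34,14,0,-1],[0,35,16,0,-1]])

```text
clock: 3.53
tool_pos: [543.6, -151.7, 150.0]
tool_rot: [[0.997, 0.08, 0.0], [0.08, -0.997, -0.0], [0.0, 0.0, -1.0]]
contact_force: [1.6, 0.0, -0.4]
gripper_width: -0.2
gripper_force: 0.0
```

>>> carry_out(series=[[0,0,10,0,-1],[0,0,5,0,-1],[0,0,5,0,-1],[0,0,2,0,-1],[0,0,0,0,-1],[0,0,0,0,-1],[0,0,0,0,-1],[0,0,0,0,-1]])

```text
clock: 4.2
tool_pos: [544.3, -148.8, 128.8]
tool_rot: [[0.997, 0.081, 0.001], [0.081, -0.997, -0.0], [0.001, 0.0, -1.0]]
contact_force: [-0.6, 0.7, -0.1]
gripper_width: -0.3
gripper_force: 0.0
```

```bash
python3 - <<'E'
from h import *
o=manip.observe();w=np.array([[517.2,167.9,95.7],[475.9,119.4,95.7],[494.3,-109.9,95.7],[542.8,-151.1,95.7]])
print(o["tool_pos"],o["contact_force"].round(2),o["clock"]);R=o["tool_rot"];print(((w-o["tool_pos"])@R).round(1))
g=manip.read_camera("wrist");cv2.imwrite("pics/w3.png",cv2.resize(g[160:400,200:440],(720,720))[:600,:,::-1])
E
```

```text
[ 544.2625183  -148.79331935  128.77222312] [-0.62  0.66 -0.09] 4.2
[[  -1.2 -317.9   33. ]
 [ -46.3 -272.9   33. ]
 [ -46.7  -42.8   33. ]
 [  -1.7    2.2   33.1]]
```

View pics/w3.png

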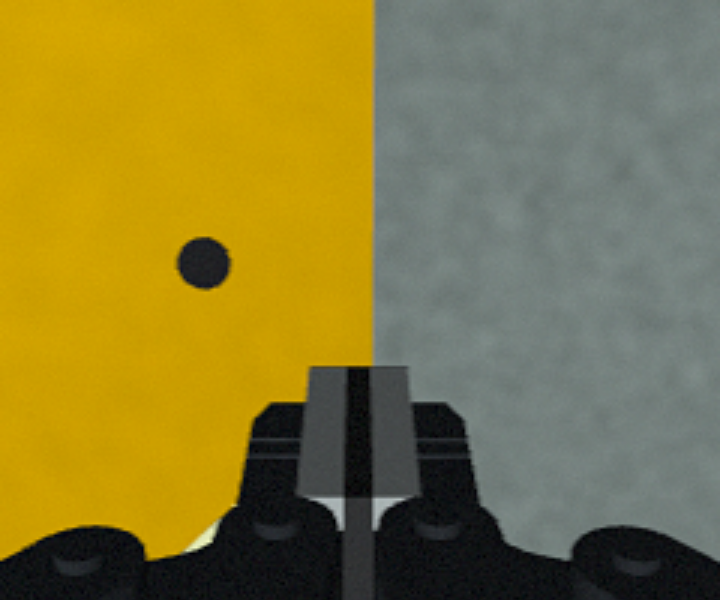

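The fingertip is about 2 mm inside the side edge, which matches the fit, and about 14 mm above the panel. Next I'll trim the position and come down gently.

>>> carry_out(series=[[-0.5,1,3,0,-1],[0,0,3,0,-1],[0,0,3,0,-1],[0,0,2,0,-1],[0,0,0,0,-1],[0,0,0,0,-1],[0,0,0,0,-1]])

```text
clock: 4.83
tool_pos: [543.6, -150.1, 117.3]
tool_rot: [[0.997, 0.081, -0.0], [0.081, -0.997, 0.0], [-0.0, -0.0, -1.0]]
contact_force: [-0.5, 0.4, 0.6]
gripper_width: 0.3
gripper_force: 0.0
```

>>> carry_out(series=[[0,0,1,0,-1],[0,0,1,0,-1],[0,0,0,0,-1],[0,0,0,0,-1]])

```text
clock: 5.17
tool_pos: [543.6, -150.1, 115.2]
tool_rot: [[0.997, 0.081, -0.0], [0.081, -0.997, 0.0], [-0.0, -0.0, -1.0]]
contact_force: [-0.3, -0.3, -0.3]
gripper_width: -0.1
gripper_force: 0.0
```

>>> carry_out(series=[[0,0,1,0,-1],[0,0,1,0,-1],[0,0,0,0,-1],[0,0,0,0,-1]])

```text
clock: 5.5
tool_pos: [543.7, -150.1, 113.3]
tool_rot: [[0.997, 0.081, 0.0], [0.081, -0.997, 0.0], [0.0, -0.0, -1.0]]
contact_force: [-0.5, -0.1, 1.9]
gripper_width: -0.3
gripper_force: 0.7
```

>>> carry_out(series=[[0,0,1,0,-1],[0,0,0,0,-1],[0,0,0,0,-1]])

```text
clock: 5.75
tool_pos: [543.7, -150.1, 112.3]
tool_rot: [[0.997, 0.081, 0.0], [0.081, -0.997, 0.0], [0.0, -0.0, -1.0]]
contact_force: [-0.5, -0.1, 3.3]
gripper_width: -0.2
gripper_force: 1.6
```

>>> carry_out(series=[[-2,-2,0.3,0,-1],[-3,-3,0.2,0,-1],[-3,-3,0,0,-1],[-3,-3,0,0,-1],[-3,-3,0,0,-1],[-3,-3,0,0,-1],[-3,-3,0,0,-1],[-3,-3,0,0,-1]])

```text
clock: 6.42
tool_pos: [518.4, -128.7, 111.8]
tool_rot: [[0.997, 0.081, -0.0], [0.081, -0.997, 0.0], [-0.0, -0.0, -1.0]]
contact_force: [1.9, -2.1, 3.0]
gripper_width: 0.1
gripper_force: 1.5
```

>>> carry_out(series=[[-3,-3,0.1,0,-1],[-3,-3,0.1,0,-1],[-3,-3,0.1,0,-1],[-3,-3,0,0,-1],[-3,-3,0,0,-1],[-3,-3,0,0,-1],[-3.5,-4,0,0,-1],[0,0,0,0,-1]])

```text
clock: 7.08
tool_pos: [494.7, -108.0, 111.3]
tool_rot: [[0.997, 0.081, -0.001], [0.081, -0.997, 0.0], [-0.001, -0.0, -1.0]]
contact_force: [-1.0, 1.9, 2.1]
gripper_width: -0.0
gripper_force: 1.4
```

```bash
cat >s.py <<'E'
from h import *
o=manip.observe();w=np.array([[517.2,167.9,95.7],[475.9,119.4,95.7],[494.3,-109.9,95.7],[542.8,-151.1,95.7]])
print(o["tool_pos"],o["contact_force"].round(2),o["clock"]);R=o["tool_rot"];print(((w-o["tool_pos"])@R).round(1))
E
python3 s.py
```

```text
[ 494.66506957 -108.02760428  111.33318774] [-0.97  1.86  2.15] 7.0833
[[ 4.490e+01 -2.732e+02  1.570e+01]
 [-2.000e-01 -2.282e+02  1.570e+01]
 [-5.000e-01  1.800e+00  1.560e+01]
 [ 4.450e+01  4.690e+01  1.560e+01]]
```

>>> carry_out(series=[[0.3,-4,0,0,-1],[0.3,-4,0,0,-1],[0.3,-4,0,0,-1],[0,-4,0,0,-1],[0,-4,0,0,-1],[0,-4,0,0,-1],[0,-4,0,0,-1],[0,-4,0,0,-1]])

```text
clock: 7.75
tool_pos: [493.9, -76.5, 111.5]
tool_rot: [[0.997, 0.081, -0.0], [0.081, -0.997, 0.0], [-0.0, -0.0, -1.0]]
contact_force: [-0.8, -1.5, 2.4]
gripper_width: 0.0
gripper_force: 1.4
```

>>> carry_out(series=[[0,-4,0,0,-1],[0,-4,0,0,-1],[0,-4,0,0,-1],[0,-4,0,0,-1],[0,-4,0,0,-1],[0,-4,0,0,-1],[0,-4,0,0,-1],[0,-4,0,0,-1]])

```text
clock: 8.42
tool_pos: [491.3, -44.6, 111.5]
tool_rot: [[0.997, 0.081, -0.0], [0.081, -0.997, 0.0], [-0.0, -0.0, -1.0]]
contact_force: [0.7, -1.5, 2.0]
gripper_width: 0.1
gripper_force: 1.4
```

```bash
python3 s.py; python3 - <<'E'
from h import *
g=manip.read_camera("wrist");cv2.imwrite("pics/w4.png",cv2.resize(g[160:400,200:440],(720,720))[:600,:,::-1])
E
```

```text
[491.29675668 -44.58487359 111.48800998] [ 0.67 -1.46  2.  ] 8.4167
[[  43.  -209.7   15.8]
 [  -2.1 -164.7   15.8]
 [  -2.3   65.3   15.8]
 [  42.7  110.3   15.8]]
```

View pics/w4.png

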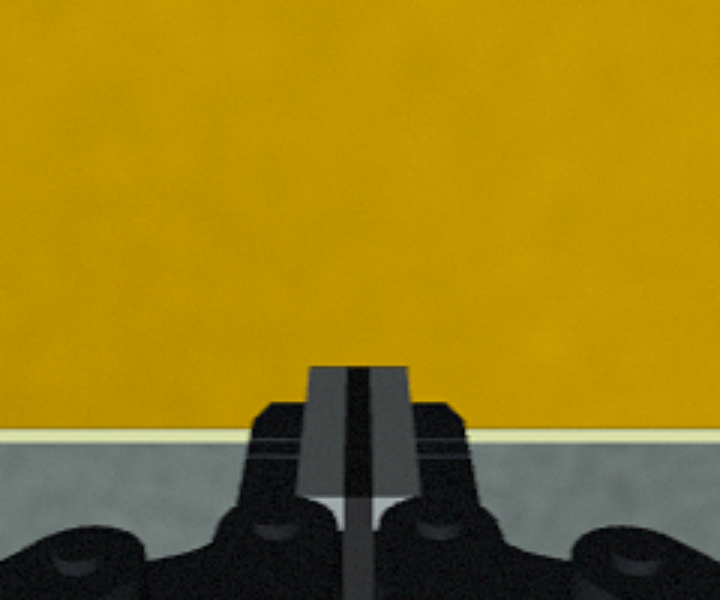

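The pale edge line runs under the middle of the fingertip pad (crop row ~436, and the pad starts at 366). It is centred well, so I'll carry on.

>>> carry_out(series=[[0,-4,0,0,-1],[0,-4,0,0,-1],[0,-4,0,0,-1],[0,-4,0,0,-1],[0,-4,0,0,-1],[0,-4,0,0,-1],[0,-4,0,0,-1],[0,-4,0,0,-1]])

```text
clock: 9.13
tool_pos: [488.7, -12.7, 111.5]
tool_rot: [[0.997, 0.081, -0.0], [0.081, -0.997, 0.0], [-0.0, -0.0, -1.0]]
contact_force: [0.7, -1.9, 3.0]
gripper_width: 0.3
gripper_force: 1.4
```

>>> carry_out(series=[[0,-4,0,0,-1],[0,-4,0,0,-1],[0,-4,0,0,-1],[0,-4,0,0,-1],[0,-4,0,0,-1],[0,-4,0,0,-1],[0,-4,0,0,-1],[0,-4,0,0,-1]])

```text
clock: 9.8
tool_pos: [486.1, 19.2, 111.5]
tool_rot: [[0.997, 0.081, -0.0], [0.081, -0.997, 0.0], [-0.0, -0.0, -1.0]]
contact_force: [0.0, -2.2, 2.5]
gripper_width: 0.3
gripper_force: 1.4
```

>>> carry_out(series=[[0,-4,0,0,-1],[0,-4,0,0,-1],[0,-4,0,0,-1],[0,-4,0,0,-1],[0,-4,0,0,-1],[0,-4,0,0,-1],[0,-4,0,0,-1],[0,-4,0,0,-1]])

```text
clock: 10.47
tool_pos: [483.5, 51.1, 111.5]
tool_rot: [[0.997, 0.081, -0.0], [0.081, -0.997, 0.0], [-0.0, -0.0, -1.0]]
contact_force: [-0.1, -2.1, 2.8]
gripper_width: 0.2
gripper_force: 1.4
```

>>> carry_out(series=[[0,-4,0,0,-1],[0,-4,0,0,-1],[0,-4,0,0,-1],[0,-4,0,0,-1],[0,-4,0,0,-1],[0,-4,0,0,-1],[0,-4,0,0,-1],[0,-4,0,0,-1]])

```text
clock: 11.13
tool_pos: [480.9, 83.0, 111.5]
tool_rot: [[0.997, 0.081, -0.0], [0.081, -0.997, 0.0], [-0.0, -0.0, -1.0]]
contact_force: [-0.2, -2.2, 2.7]
gripper_width: 0.1
gripper_force: 1.4
```

```bash
python3 s.py
```

```text
[480.94207452  82.96493804 111.48324145] [-0.2  -2.17  2.72] 11.1333
[[ 43.  -81.7  15.8]
 [ -2.1 -36.7  15.8]
 [ -2.2 193.3  15.8]
 [ 42.8 238.3  15.8]]
```

>>> carry_out(series=[[0,-4,0,0,-1],[0,-4,0,0,-1],[0,-4,0,0,-1],[0,-4,0,0,-1],[0,-4,0,0,-1],[0,-4,0,0,-1],[0,-4,0,0,-1],[0,-4,0,0,-1]])

```text
clock: 11.8
tool_pos: [478.3, 114.9, 111.5]
tool_rot: [[0.997, 0.081, -0.0], [0.081, -0.997, 0.0], [-0.0, -0.0, -1.0]]
contact_force: [-0.0, -2.6, 3.3]
gripper_width: 0.0
gripper_force: 1.4
```

>>> carry_out(series=[[0,-2,0,0,-1],[0,0,0,0,-1],[0,0,0,0,-1]])

```text
clock: 12.05
tool_pos: [478.2, 117.0, 111.5]
tool_rot: [[0.997, 0.081, 0.0], [0.081, -0.997, 0.001], [0.0, -0.001, -1.0]]
contact_force: [0.1, 2.5, 2.2]
gripper_width: -0.1
gripper_force: 1.3
```

```bash
python3 s.py; python3 - <<'E'
from h import *
g=manip.read_camera("wrist");cv2.imwrite("pics/w5.png",cv2.resize(g[160:400,200:440],(720,720))[:600,:,::-1])
E
```

```text
[478.1906211  116.96033962 111.51228092] [0.12 2.54 2.24] 12.05
[[ 43.  -47.6  15.8]
 [ -2.1  -2.6  15.8]
 [ -2.4 227.4  15.7]
 [ 42.6 272.4  15.7]]
```

View pics/w5.png

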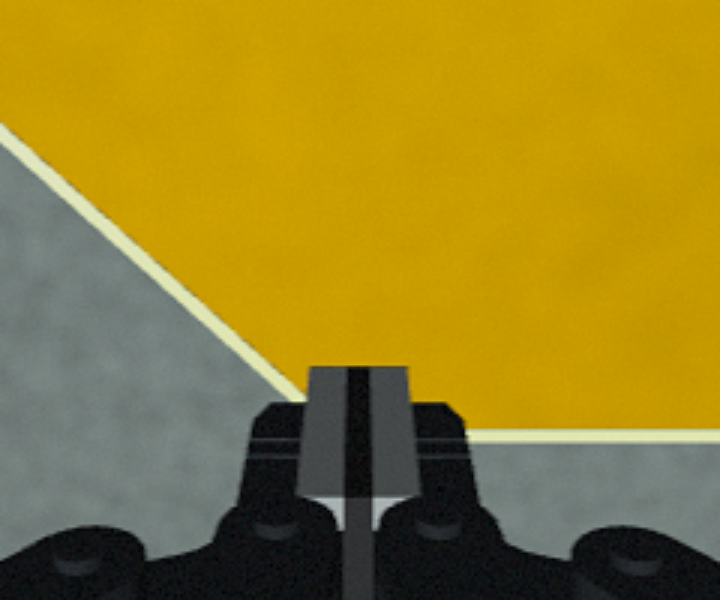

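The clip line extrapolates to a corner about 2 mm to the left of the pad centre, so I'll go 2 mm further and then turn along the clip.

>>> carry_out(series=[[0,-2,0,0,-1],[2,-2,0,0,-1],[3,-3,0,0,-1],[3,-3,0,0,-1],[3,-3,0,0,-1],[3,-3,-0.1,0,-1],[3,-3,-0.1,0,-1],[3,-3,-0.1,0,-1]])

```text
clock: 12.77
tool_pos: [496.7, 140.4, 111.8]
tool_rot: [[0.997, 0.081, -0.0], [0.081, -0.997, 0.0], [-0.0, -0.0, -1.0]]
contact_force: [-1.6, -2.1, 3.3]
gripper_width: 0.1
gripper_force: 1.6
```

>>> carry_out(series=[[3,-3,-0.1,0,-1],[3,-3,-0.1,0,-1],[3,-3,0,0,-1],[3,-3,0,0,-1],[3,-3,0,0,-1],[3,-3,0,0,-1],[2,-2,0,0,-1],[0,0,0,0,-1]])

```text
clock: 13.43
tool_pos: [515.2, 162.2, 112.0]
tool_rot: [[0.997, 0.081, 0.0], [0.081, -0.997, 0.001], [0.001, -0.001, -1.0]]
contact_force: [1.7, 1.2, 4.6]
gripper_width: 0.2
gripper_force: 1.8
```

```bash
python3 s.py
```

```text
[515.18992916 162.2339186  112.04395965] [1.68 1.21 4.58] 13.4333
[[  2.5  -5.5  16.3]
 [-42.6  39.5  16.3]
 [-42.9 269.5  16.2]
 [  2.1 314.5  16.2]]
```

>>> carry_out(series=[[1.7,-2.4,0,0,-1],[1.7,-2.4,0,0,-1],[0,0,0,0,-1],[0,0,0,0,-1]])

```text
clock: 13.77
tool_pos: [518.0, 167.0, 112.1]
tool_rot: [[0.997, 0.081, 0.001], [0.081, -0.997, 0.001], [0.001, -0.001, -1.0]]
contact_force: [0.8, 0.6, 3.0]
gripper_width: 0.0
gripper_force: 1.8
```

```bash
python3 s.py; python3 - <<'E'
from h import *
g=manip.read_camera("wrist");cv2.imwrite("pics/w6.png",cv2.resize(g[160:400,200:440],(720,720))[:600,:,::-1])
E
```

```text
[517.97290328 167.02039442 112.11141675] [0.83 0.56 3.05] 13.7667
[[ -0.7  -0.9  16.4]
 [-45.8  44.1  16.4]
 [-46.  274.1  16.2]
 [ -1.  319.1  16.2]]
```

View pics/w6.png

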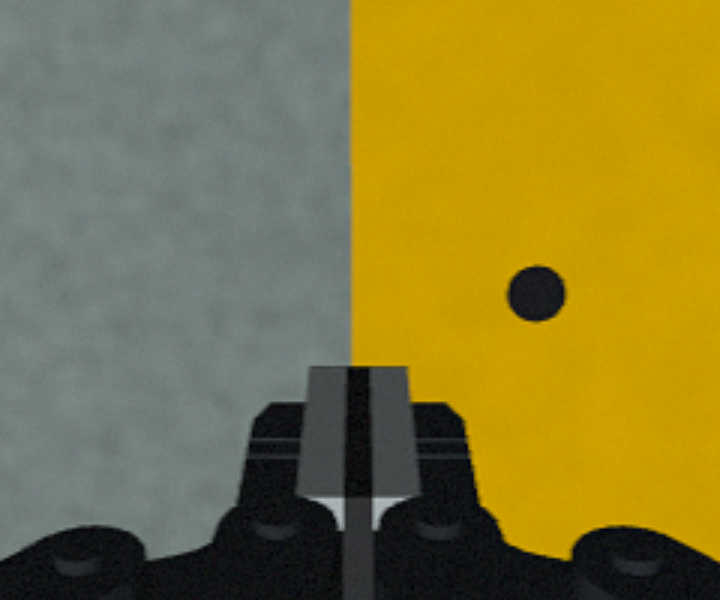

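The panel's side edge (crop col 351) lies within about 1 mm of the tip centre (358), so the fingertip is at end_a. I'll lift straight up.

>>> carry_out(series=[[0,0,-3,0,-1],[0,0,-8,0,-1],[0,0,-20,0,-1],[0,0,-25,0,-1],[0,0,-25,0,-1],[0,0,-20,0,-1],[0,0,0,0,-1],[0,0,0,0,-1]])

```text
clock: 14.48
tool_pos: [518.0, 166.6, 214.3]
tool_rot: [[0.997, 0.081, 0.002], [0.081, -0.997, 0.0], [0.002, -0.0, -1.0]]
contact_force: [0.8, 0.2, -0.1]
gripper_width: 0.0
gripper_force: 0.0
```

```bash
python3 s.py; python3 -c "
from rig import manip;print(manip.sign_off())"
```

```text
[517.99090512 166.64989799 214.25381439] [ 0.8   0.15 -0.12] 14.4833
[[ -0.9  -1.3 118.6]
 [-46.   43.7 118.5]
 [-46.1 273.8 118.4]
 [ -1.1 318.7 118.5]]
the job is handed in; nothing more can be done
None
```

I ran the fingertips along the whole free edge from the red clamp's end to the blue clamp's end, with contact at every reading (2–5 N, panel bent about 3 mm), then lifted clear and handed the job in at 14.5 s; no verdict was returned.

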